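# Shut the seed gate, then the flap

### The job

Shut up the seed dispenser for the day: turn the small inner knob clockwise until it sits snug against its stop, firm but not forced, without turning or leaning on the wide outer knob around it, and leave it there. Then close the hinged flap on the dispenser. Leave everything else on the shelf where it is.

Things in the scene. Friction and masses are not known exactly. Their poses are not given: they have to be found in the camera images.
- dispenser: Grey plastic seed dispenser screwed to the shelf: a box 160 (x) by 280 (y) by 100 mm high. Origin under its middle, z up; the knobs stand on its flat top at x = 0, y = +75 mm; the seed mouth with the hinged flap is in its top at y = -70 mm. Its place varies by some 10 to 20 cm, its yaw by up to 0.3 rad.
- inner: Inner knob, white plastic, on the same upright axis as the outer: a bar grip 44 mm long (its x), 14 mm wide (y), 26 mm tall, on a round foot 32 mm across, 4 mm high. Origin on the axis at its underside, 115 mm above the shelf, 0.5 mm above the outer knob's top; the bar spans 3 to 29 mm above it; a black line on top marks +x. It drags steadily at 0.08 N m, either way, and stays where left.
- inner_grip (a point): Point on the knob axis in the middle of the inner knob's bar, 17 mm above that knob's origin; axes as the inner knob's. Turning it clockwise seen from above shuts the seed gate. The stop is hidden and differs from start to start: it is met 0.3 to 1.35 rad clockwise of where the knob stands.
- outer: Outer knob (portion setting), white plastic, a ribbed disc 74 mm across and 14 mm high round the foot of the inner knob. Origin on the axis at its underside, 100.5 mm above the shelf; its top is 114.5 mm above the shelf. It turns very easily (0.025 N m); a push of over 10 N on it counts as leaning on it.
- outer_mark (a point): The small raised pointer on top of the outer knob, 31.5 mm from the axis along its own x and 15 mm above its origin; it may be shifted by at most 4 mm.
- core: Fixed seat inside the dispenser, unseen, on the knob axis 40 mm above the shelf; its pose does not tell where the stop is. It holds a springy buffer for the inner knob: once met, resistance grows 3 N m per rad above the drag. Snug is at least 0.10, best 0.15 to 0.25 N m above the drag; over 0.40 strains the gate. The force acts 20 mm off the axis (10 N = 0.2 N m).
- flap (a joint): Opening of the hinged flap in rad: 0 is shut, lying flat on the dispenser's top; it stands open at 0.85 to 1.2 at the start; range 0 to 1.4. The hinge is stiff (0.06 N m): the flap stays where it is left, with no catch.
- flap_hinge (a point): Middle of the flap's hinge line, 103 mm above the shelf, at x = +45, y = -70 mm of the dispenser; the line runs along the dispenser's y. Its axes turn with the flap: -x points to the free edge, z is the normal of the outer face (up when shut). The flap is 97 mm long, 108 mm wide, 4 mm thick; this point lies mid-thickness.
- flap_edge (a point): Middle of the flap's free edge, 97 mm from the hinge line; when shut it points towards the dispenser's front (-x), when open it is raised.
- saucer: Round terracotta saucer, 130 mm across, 22 mm high, loose on the shelf beside the mouth end; origin under its middle. Bystander.
- bottle: Blue plastic bottle with a white push-down pump top, 62 mm across, 167 mm tall, standing loose beside the knob end; origin under its middle. Bystander.
- brush: Grey plastic hand brush lying behind the dispenser, 235 mm long along its x, 50 mm wide, 38 mm high; origin under the bristle block, 35 mm from its handle end. Bystander.
- trowel: Stainless steel trowel lying in front of the dispenser, about 295 mm long along its x (handle to -x), 28 mm high; origin on the shelf where neck meets blade. Bystander.

How it is judged (in metres and radians):
On the way, in this order (a step that is already met when the one before it is completed fails the run):
1. the inner knob is turned clockwise until it bears snugly on its stop (over 5 N at the stop, 0.10 N m above the drag) (contact force between inner and core above 5 N), for 0.2 s.
2. the flap is shut, the inner knob still against its stop (value of joint flap below 0.06 rad and contact force between inner and core above 1 N), for 0.2 s.
At the end, for the whole second after the job is handed in: The inner knob rests against its stop (still bearing on it with over 1 N) and is still, the flap is shut (within 0.06 rad), the outer knob's pointer is within 4 mm of where it began, and saucer, bottle, brush and trowel are within 20 mm of where they began (all of step 2 and angular speed of inner below 0.05 rad/s and distance of outer_mark from where it was at the start of the episode below 0.004 m and distance of each of saucer, bottle, brush, trowel from where it was at the start of the episode below 0.02 m); the robot touches nothing.
It fails at once if the inner knob is forced against its stop (over 20 N at the stop, 0.40 N m above the drag) (contact force between inner and core above 20 N).
It fails at once if the outer knob is turned (its pointer shifts over 4 mm) (distance of outer_mark from where it was at the start of the episode above 0.004 m).
It fails at once if the outer knob is leaned on (over 10 N) (contact force between anything else and outer above 10 N).
It fails at once if the saucer, bottle, brush or trowel is shifted over 20 mm, or the bottle knocked over (distance of any of saucer, bottle, brush, trowel from where it was at the start of the episode above 0.02 m or angle between bottle's own z axis and vertical above 0.3 rad).
It also fails if it takes over 64 s, if anything falls off the work surface, if the arm or the gripper's body presses on something with over 40 N, if the wrist force passes 120 N, or if a joint passes its speed limit or range.

### The arm

A 7-joint arm with a two-finger parallel gripper is mounted at the origin on the work surface. World frame = base frame: x ahead of the robot, y to its left, z up, the work surface at z = 0. Lengths are in mm, angles in degrees, forces in N, time in s.
With the tool pointing down it reaches from about 425 to 800 mm from the base axis. Payload 8.3 kg.
Tool frame: the origin (TCP) lies at the very end of the fingers, on their centre line; the grasp point (between the pads) lies 19 mm behind it (pinch_z is the distance from the TCP to the grasp point, in mm); z points along the fingers, y is the direction in which the jaws open and shut (so a half turn about z gives the same grasp; the last joint's range is limited). The gripper opens to 85 mm and grips with 20 to 120 N. Pads are 22 mm wide; open, the fingers measure 114 mm over their backs; the gripper's body (76 mm by 85 mm) begins 54 mm behind the grasp point. The pads swing forward as they close: fully open they stand 13 mm farther back than shut.
Start: joints at [59.651, 21.967, 0.94, 78.501, -0.361, 79.538, -2.664], TCP at [281.301, -558.097, 231.279] pointing down, gripper open.
Joint ranges: [-169.22, 169.22], [-14.56, 117.87], [-87.37, 89.26], [10.42, 133.3], [-82.24, 262.24], [0.94, 117.77], [-172.7, 172.7]. Speed limits (degrees/s): [136.94, 136.94, 172.46, 172.46, 180, 180, 180].

### API

Orientations are given as [roll, pitch, yaw] about the fixed x, y, z axes, in that order (R = Rz(yaw) Ry(pitch) Rx(roll)).
In Python, from workcell import * gives the robot as it stands. The module is installed in compiled form; this text tells all that it offers.
- The arm moves only by the tool apply_moves, never from a script. Its argument "rows" is a list of rows, each a list of 4 numbers: the shift along the world's x, y, z in cm, then the turn about the world's z in degrees. In form: [[tx, ty, tz, yaw], ...]. A call has 1 to 8 rows; each row is the pose to reach, as a shift and turn from the pose measured when the call began; what a row does not reach only later rows make up. A row lasts 1/12 s, in which the tool goes at most 41.7 mm and 7.16 degrees, less where a joint would pass 70% of its speed; a pose out of reach is approached as far as the arm can. A call with a gripper value outside its range is refused whole. "claw" is the opening, from 0 (shut) to 1 (fully open), set as the call begins (left out, the last holds). The fingers move at their own pace and stop on an object; "newtons" is the grip in N (left out, the last holds). Time passes only in rows, so rows that repeat a pose let the fingers close. It gives the time, the measured TCP pose, the force and the opening at its end, in the units of the state.
- get_obs(): the state, without advancing time (a new reading comes with each control period).
- camera(name): name is "scene" or "top" or "wrist"; returns a dict with "image" (400x640x3 uint8, red, green, blue), "fovy" (degrees; the focal length in pixels is half the picture's height over the tangent of half this angle, whatever the lens; pixels are square), "cx", "cy" (the principal point, pixels), "R" (3x3) and "t" (3): a world point X has camera coordinates R X + t. Camera axes: x right, y down, z forward; pixel columns grow to the right and rows downward; lengths in mm; the calibration is good to about 2 mm. A picture is of the moment at which its call begins. There is no depth.
- job_done(): hands the job in, once; it reports no verdict.
The state is a dict: "time": time; "joint_pos": joint angles; "dq": joint speeds; "joint_torque": joint torques, N m; "eef_pos": TCP position; "eef_rot": TCP orientation; "contact_force": force on the tool from outside, world axes, zero at the start; "torque": the same for the moment, N m; "gripper_width": opening from 0.0 (shut) to 1.0 (fully open).
Only numpy, scipy, OpenCV 4.12 (cv2) and the standard library are available. Lean on these libraries where they do the work, as an engineer would, in place of code of your own. Each camera call takes 0.05 s, during which the arm holds its last target.

## Working session

There is one attempt and no reset: what is moved stays moved. The work goes in short steps, Python scripts to look and compute and a tool call to move; the robot and the scene stay as the last step left them, time stands still between calls to the robot, and variables do not carry over. Pictures are saved under pics/ and viewed, and the job is handed in when it is done.

Besides the shell and the picture viewer there is one more tool, called after "Call:" as name(argument=value, ...) on one line, values as JSON. apply_moves: Moves the arm, as the interface text tells. Its arguments: {"type":"object","properties":{"rows":{"type":"array","items":{"type":"array","items":{"type":"number"}}},"claw":{"type":"number"},"newtons":{"type":"number"}},"required":["rows"]}

```bash
mkdir -p pics; python3 - <<'E'
from workcell import *
import cv2
o=get_obs()
print({k:o[k] for k in o})
for n in ["scene","top","wrist"]:
    c=camera(n); cv2.imwrite(f"pics/{n}0.png",c["image"][:,:,::-1]); print(n,c["fovy"],c["cx"],c["cy"],c["R"],c["t"])
E
```

```text
{'time': 0.0, 'joint_pos': array([59.65151668, 22.01610595,  0.94102999, 78.5644802 , -0.36096938,
       79.53645891, -2.6622867 ]), 'dq': array([-0.00743202, -0.02091112, -0.01996407,  0.09206411, -0.07878971,
       -0.04208348, -0.08201012]), 'joint_torque': array([ 1.14446189e-03, -6.27604795e+01,  8.44678022e-01, -3.71822083e+01,
        1.64163555e-02,  1.40412725e-02,  4.86174906e-05]), 'eef_pos': array([ 281.03118296, -557.67454775,  230.24489878]), 'eef_rot': array([-1.79885870e+02,  3.21705701e-03,  2.67475187e+01]), 'contact_force': array([-0.13854409, -0.54944884, -0.31909521]), 'torque': array([-0.02592658, -0.00719298, -0.01496957]), 'gripper_width': 1.0001704743207287}
scene 51.952057230327526 321.4663068652152 193.43966729189998 [[ 0.55358571  0.83260484  0.01766483]
 [ 0.49559206 -0.31231625 -0.81046102]
 [-0.66927675  0.45741419 -0.58552616]] [-345.81859846 -209.05860846 1275.56752302]
top 52.22488485087264 310.80482481257013 197.44010511784057 [[ 0.02754442 -0.99926466  0.02667282]
 [-0.99448487 -0.03009445 -0.10046977]
 [ 0.1011986  -0.02375834 -0.99458252]] [  3.38204912 572.46174488 848.20666659]
wrist 66.87336616385234 318.77733166488605 205.10944549964597 [[ 0.45034142 -0.89285202 -0.00280737]
 [-0.84786771 -0.42863326  0.31207992]
 [-0.27984452 -0.13816223 -0.95005171]] [-623.28552845  -41.49655973  381.08524637]
```

View pics/scene0.png

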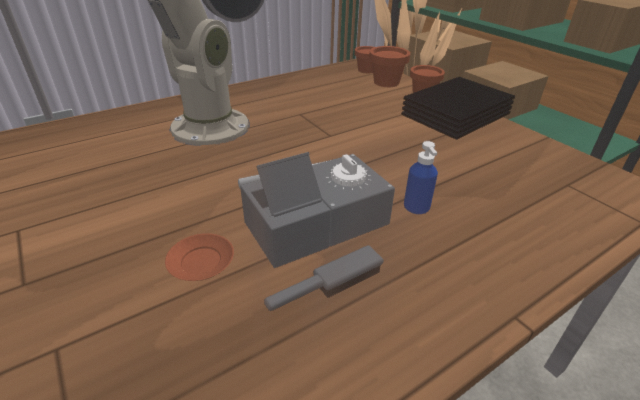

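View pics/top0.png

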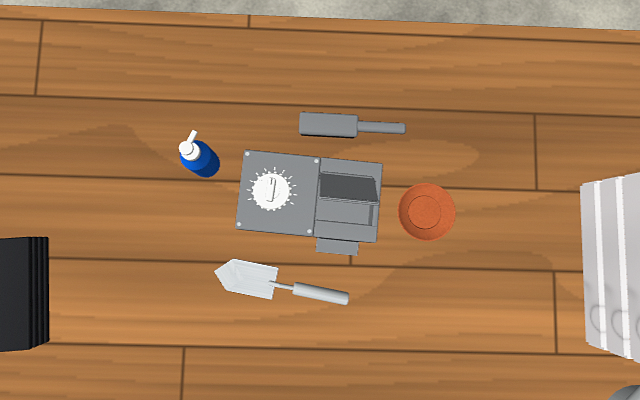

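View pics/wrist0.png

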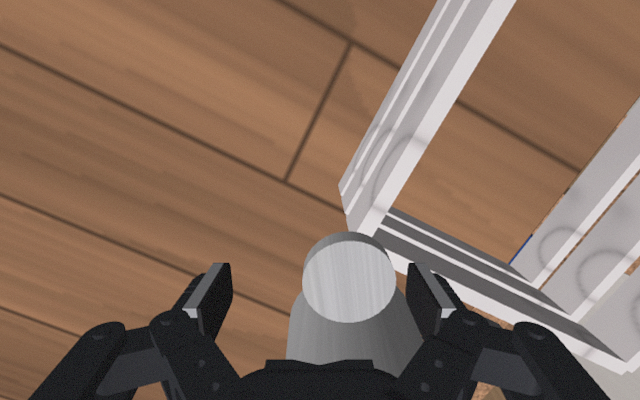

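```bash
cat > h.py <<'E'
import numpy as np, cv2
def K(c):
    f=200/np.tan(np.radians(c["fovy"]/2)); return f
def ray(c,u,v,z):
    f=K(c); d=np.array([(u-c["cx"])/f,(v-c["cy"])/f,1.]); R=np.array(c["R"]);t=np.array(c["t"])
    o=-R.T@t; w=R.T@d; s=(z-o[2])/w[2]; return o+s*w
def proj(c,X):
    p=np.array(c["R"])@np.array(X,float)+np.array(c["t"]); f=K(c); return np.array([c["cx"]+f*p[0]/p[2],c["cy"]+f*p[1]/p[2]])
def crop(c,fn,u,v,w,h,s):
    cv2.imwrite(fn,cv2.resize(c["image"][v:v+h,u:u+w,::-1],None,fx=s,fy=s,interpolation=cv2.INTER_CUBIC))
E
python3 - <<'E'
from workcell import *
from h import *
c=camera("top"); crop(c,"pics/top1.png",225,140,170,120,4.5)
for n,(u,v,z) in dict(knob=(271,188,120),corner=(245,150,100),c2=(383,163,100),c3=(376,242,100),c4=(235,230,100),white0=(580,185,0),white1=(583,185,250),sauc=(427,211,10)).items(): print(n,ray(c,u,v,z).round())
s=camera("scene"); crop(s,"pics/scene1.png",230,140,170,120,4.5)
print(proj(s,[281,-558,230]),proj(c,[281,-558,230]))
E
```

```text
knob [579.  99. 120.]
corner [656. 155. 100.]
c2 [ 638. -121.  100.]
c3 [ 481. -109.  100.]
c4 [497. 168. 100.]
white0 [ 622. -590.    0.]
white1 [ 584. -420.  250.]
sauc [ 552. -238.   10.]
[-61.49032636 145.2276975 ] [665.57117775 374.37456477]
```

View pics/top1.png

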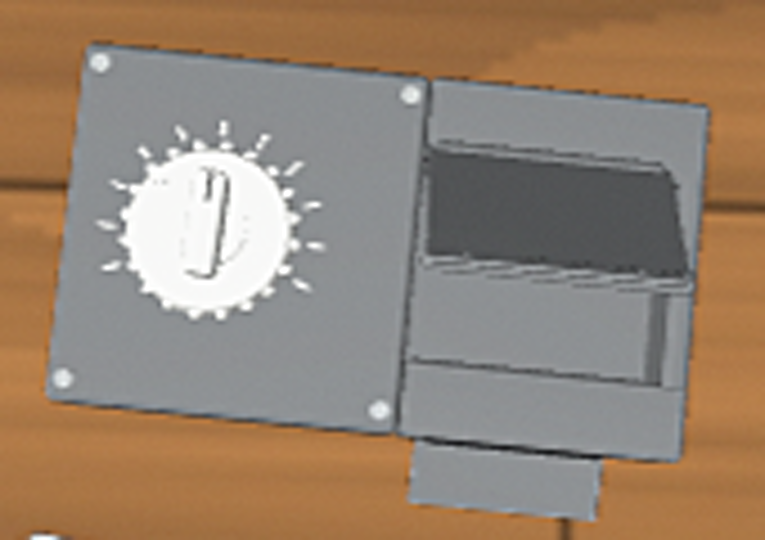

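View pics/scene1.png

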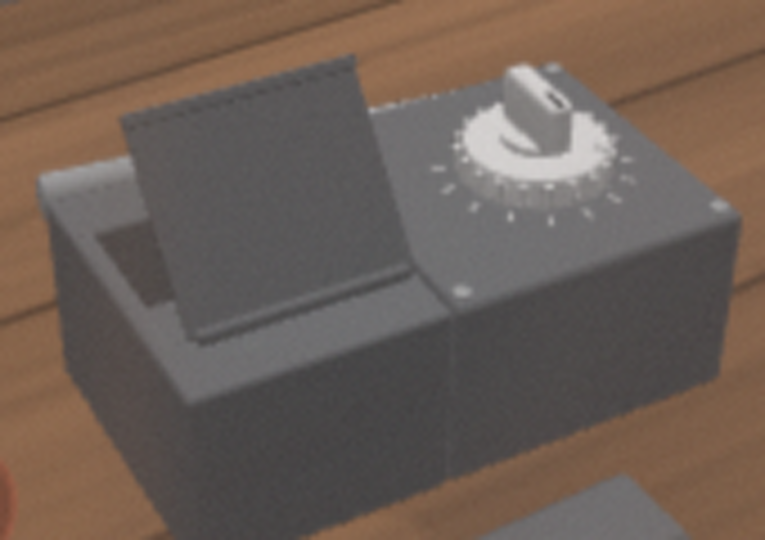

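```bash
cat >> h.py <<'E'
def tri(obs):
    A=[];b=[]
    for c,u,v in obs:
        f=K(c);R=np.array(c["R"]);t=np.array(c["t"]);x=(u-c["cx"])/f;y=(v-c["cy"])/f
        A+= [R[0]-x*R[2],R[1]-y*R[2]]; b+=[x*t[2]-t[0],y*t[2]-t[1]]
    X,r,_,_=np.linalg.lstsq(np.array(A),np.array(b),rcond=None); return X,r
E
python3 - <<'E'
from workcell import *
from h import *
c=camera("top");w=camera("wrist");s=camera("scene")
print(tri([(c,596,358),(w,345,232)]),tri([(c,587,350),(w,340,185)]))
print(tri([(c,580,185),(w,440,5)]))
# dispenser corners in crop coordinates
U=lambda x,y:(225+(x+.5)/4.5-.5,140+(y+.5)/4.5-.5)
V=lambda x,y:(230+(x+.5)/4.5-.5,140+(y+.5)/4.5-.5)
P={}
for n,p in dict(fl=(48,400),bl=(88,43),br=(708,105),fr=(682,460)).items():
    P[n]=ray(c,*U(*p),100); print(n,P[n])
print("center",sum(P.values())/4)
for a,b in (("fl","fr"),("bl","br")):
    d=P[a]-P[b]; print(np.degrees(np.arctan2(-d[0],d[1])),np.linalg.norm(d))
for a,b in (("fl","bl"),("fr","br")):
    d=P[b]-P[a]; print(np.degrees(np.arctan2(d[1],d[0])),np.linalg.norm(d))
# screws in both views
print("screws",tri([(c,*U(380,410)),(s,*V(0,0))])[0] if 0 else "")
print("bar end +x top line",ray(c,*U(208,184),144))
print("bar top ends", tri([(c,*U(212,170)),(s,*V(562,102))]))
print("flap edge corners top", tri([(c,*U(428,255)),(s,*V(353,58))]),tri([(c,*U(690,275)),(s,*V(122,120))]))
print("flap hinge", tri([(c,*U(430,147)),(s,*V(408,268))]),tri([(c,*U(665,165)),(s,*V(195,338))]))
print("bl scr",tri([(c,*U(411,94)),(s,*V(462,291))]),tri([(c,*U(100,62)),(s,*V(718,206))]), tri([(c,*U(63,378)),(s,*V(552,68))]))
E
```

```text
(array([ 227.54709177, -628.62007476,  -23.41432227]), array([210.31308335])) (array([ 270.74563889, -586.12007808,    9.61774227]), array([175.66382771]))
(array([ 584.43895542, -639.20388195, -111.57650335]), array([6227.54291845]))
fl [499.59700563 167.15260344 100.        ]
bl [657.33437205 156.81047812 100.        ]
br [ 638.512656   -118.75303027  100.        ]
fr [ 481.30284371 -108.93271057  100.        ]
center [569.18671935  24.06933518 100.        ]
-3.7910317860429674 276.6907605458679
-3.90738442859082 276.2055469229516
-3.751255794987374 158.07604600921056
-3.574412613898932 157.51623331385994
screws 
bar end +x top line [589.94241021  98.22729625 144.        ]
bar top ends (array([595.52066582,  96.73147116, 147.12698619]), array([0.0899406]))
flap edge corners top (array([559.46693488,   7.9073587 , 179.50807252]), array([0.10324671])) (array([553.76580405, -97.76459128, 179.87169817]), array([5.02651614]))
flap hinge (array([614.51742353,   3.39352452, 102.71504789]), array([3.60845331])) (array([609.90239122, -99.61060842, 104.71357431]), array([0.77350559]))
bl scr (array([638.85907859,  13.51114892, 101.61058976]), array([0.00334434])) (array([648.60363873, 150.82321638, 101.18370642]), array([0.09630172])) (array([509.06004458, 160.59105716, 101.88780991]), array([0.17248842]))
```

Call:
apply_moves(rows=[[0, 0, 3, 0], [0, 0, 6, 0], [1, 3, 8, 7], [2.5, 6.5, 8, 14], [4, 10, 8, 21], [5.5, 13.5, 8, 28], [7, 17, 8, 35], [8.5, 20.5, 8, 42]], claw=0.55, newtons=40)

```text
time: 1.07
eef_pos: [366.6, -351.3, 311.4]
eef_rot: [180.0, 0.0, 69.1]
contact_force: [0.2, 0.1, -0.3]
gripper_width: 0.546
```

Call:
apply_moves(rows=[[1.4, 3, 0, 7], [2.8, 6, 0, 14], [4.2, 9, 0, 21], [5.6, 12, 0, 28], [7, 15, 0, 35], [8.4, 18, 0, 42], [9.8, 21, 0, 49], [11.2, 24, 0, 56]])

```text
time: 1.73
eef_pos: [479.0, -109.7, 311.7]
eef_rot: [180.0, 0.1, 125.4]
contact_force: [1.3, -0.6, 0.6]
gripper_width: 0.552
```

Call:
apply_moves(rows=[[1.4, 3, 0, 7], [2.8, 6, -1, 14], [4.2, 9, -2, 21], [5.6, 12, -3, 28], [7, 15, -4, 35], [8.4, 18, -5, 42], [9.5, 21, -6, 49], [9.5, 21, -6, 49]])

```text
time: 2.4
eef_pos: [573.1, 107.5, 249.2]
eef_rot: [179.8, -0.1, 175.3]
contact_force: [-1.2, -0.0, -0.2]
gripper_width: 0.548
```

```bash
python3 - <<'E'
from workcell import *
import cv2
from h import *
o=get_obs(); print(o["joint_pos"].round(1),o["eef_pos"],o["eef_rot"])
c=camera("wrist"); cv2.imwrite(f"pics/w2.png",c["image"][:,:,::-1])
print(proj(c,[574,99,144]),proj(c,[574,99,115]),proj(c,list(o["eef_pos"])))
E
```

```text
[ 16.8  20.9 -40.3  82.2  13.2  81.8  61.8] [573.14869949 107.49320116 249.21049669] [ 1.79772989e+02 -1.41342301e-01  1.75337313e+02]
[308.07103582 206.44190691] [308.93586802 196.88764026] [318.20208914 265.89041252]
```

View pics/w2.png

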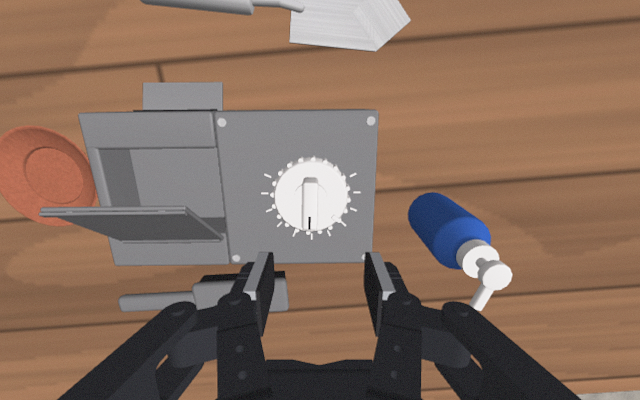

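```bash
python3 - <<'E'
from workcell import *
from h import *
c=camera("wrist"); crop(c,"pics/w3.png",255,140,110,110,5.4)
np.save("wc.npy",c,allow_pickle=True)
E
```

```text
(no output)
```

View pics/w3.png

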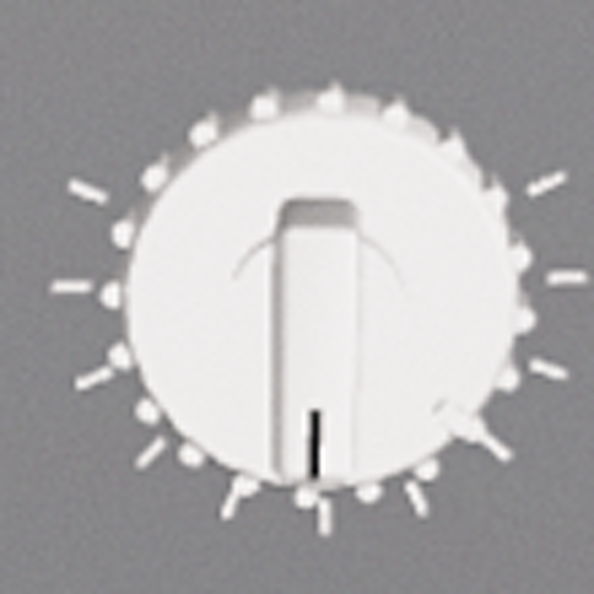

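```bash
python3 - <<'E'
from h import *
c=np.load("wc.npy",allow_pickle=True).item()
W=lambda x,y:(255+(x+.5)/5.4-.5,140+(y+.5)/5.4-.5)
L=[ray(c,*W(*p),144) for p in [(284,228),(280,478),(357,228),(354,478),(316,410),(314.5,478)]]
for i in (0,2,4):
    d=L[i+1]-L[i]; print(L[i],L[i+1],np.degrees(np.arctan2(d[1],d[0])),np.linalg.norm(d))
print("bar centre",sum(L[:4])/4)
a=[ray(c,*W(*p),114.5) for p in [(127,300),(521,300),(324,488),(324,110)]]
print(a,(a[0]+a[1])/2,(a[2]+a[3])/2)
E
```

```text
[552.53334838  97.19931974 144.        ] [594.42525116  92.29457354 144.        ] -6.677845140672988 42.17805180243887
[553.55841694 108.56460255 144.        ] [595.52497967 104.40528901 144.        ] -5.660110489685171 42.17217419131104
[583.12203786  99.31242436 144.        ] [594.93791442  97.94025678 144.        ] -6.624038691648252 11.895284049107419
bar centre [574.01049904 100.61594621 144.        ]
[array([570.14236207,  66.47815828, 114.5       ]), array([576.42998895, 136.05975455, 114.5       ]), array([609.17158141,  97.89284786, 114.5       ]), array([539.63026806, 104.40467851, 114.5       ])] [573.28617551 101.26895641 114.5       ] [574.40092474 101.14876318 114.5       ]
```

Call:
apply_moves(rows=[[0.1, -0.7, -3, -1.5], [0.1, -0.7, -6, -1.5], [0.1, -0.7, -8, -1.5], [0.1, -0.7, -8, -1.5]])

```text
time: 2.83
eef_pos: [572.5, 92.0, 166.8]
eef_rot: [-179.9, -0.4, 172.9]
contact_force: [-0.2, -0.1, -0.2]
gripper_width: 0.547
```

```bash
python3 - <<'E'
from workcell import *
from h import *
o=get_obs();print(o["eef_pos"],o["eef_rot"],o["contact_force"],o["torque"])
c=camera("wrist"); cv2.imwrite("pics/w4.png",c["image"][:,:,::-1])
E
```

```text
[572.47116332  91.96136918 166.8316682 ] [-179.88469066   -0.37654395  172.8623649 ] [-0.15731703 -0.11001612 -0.23038376] [-0.01849656  0.08163359 -0.02579041]
```

View pics/w4.png

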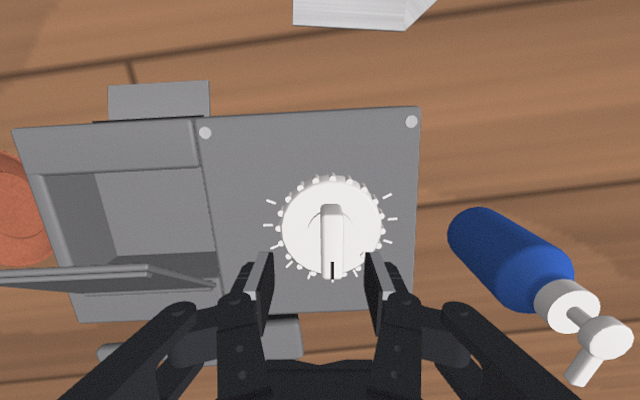

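```bash
python3 - <<'E'
from workcell import *
from h import *
for i in range(3):
    c=camera("wrist");o=get_obs();print(o["eef_pos"],o["eef_rot"],o["dq"].round(2))
crop(c,"pics/w5.png",255,160,150,140,4.2)
np.save("wc.npy",c,allow_pickle=True)
E
```

```text
[574.7195148   93.58922012 171.55483848] [ 1.79978104e+02 -3.19255052e-02  1.72939155e+02] [-0.36 -1.22 -1.04 -2.32 -0.04  0.21  0.19]
[575.41817427  94.23651411 172.68575519] [1.79931226e+02 8.80084243e-02 1.72973041e+02] [-0.27 -0.62 -0.68 -1.19 -0.01 -0.18  0.07]
[575.75742144  94.67624824 173.16058393] [1.79905832e+02 1.51508115e-01 1.73002971e+02] [-0.34 -0.25 -0.3  -0.13  0.12 -0.21 -0.09]
```

View pics/w5.png

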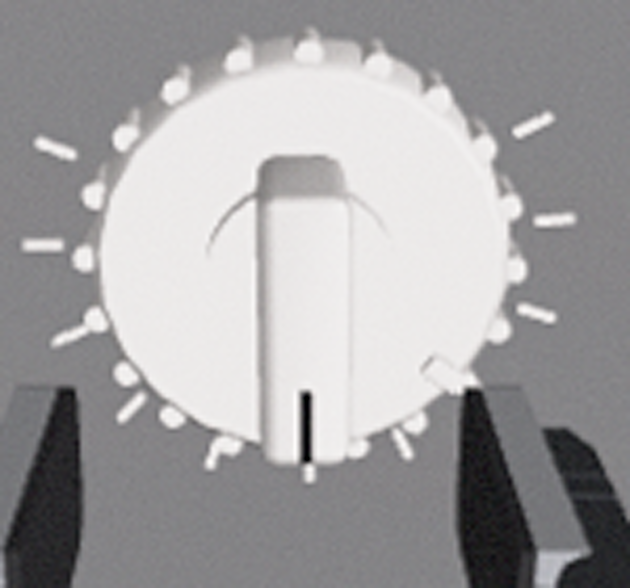

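```bash
python3 - <<'E'
from workcell import *
from h import *
c=np.load("wc.npy",allow_pickle=True).item()
W=lambda x,y:(255+(x+.5)/4.2-.5,160+(y+.5)/4.2-.5)
L=[ray(c,*W(*p),144) for p in [(260,197),(264,463),(351,197),(352,463),(305.5,392),(306,463)]]
for i in (0,2,4):
    d=L[i+1]-L[i]; print(L[i],L[i+1],np.degrees(np.arctan2(d[1],d[0])),np.linalg.norm(d))
print("bar centre",sum(L[:4])/4)
a=[ray(c,*W(*p),114.5) for p in [(100,250),(508,250),(300,445),(300,62)]]
print((a[0]+a[1])/2,(a[2]+a[3])/2)
o=get_obs();print(o["eef_pos"],o["eef_rot"],o["joint_pos"].round(1))
E
```

```text
[551.81933833  96.11113796 144.        ] [594.42111912  91.38692081 144.        ] -6.327817613147626 42.86292050210912
[553.40878455 108.95166426 144.        ] [596.08051528 104.72754263 144.        ] -5.653354143091605 42.880296255590885
[583.22753338  99.04232442 144.        ] [595.21302652  97.75341572 144.        ] -6.13794587264514 12.05459794469782
bar centre [573.93243932 100.29431641 144.        ]
[571.92439355 100.95844362 114.5       ] [574.21662382  99.99957522 114.5       ]
[575.75742144  94.67624824 173.16058393] [1.79905832e+02 1.51508115e-01 1.73002971e+02] [ 17.3  23.2 -38.8  89.   15.   72.9  59.3]
```

Call:
apply_moves(rows=[[-0.1, 0.3, -0.5, 0.5], [-0.15, 0.55, -1, 1], [-0.15, 0.55, -1.4, 1], [-0.15, 0.55, -1.8, 1], [-0.15, 0.55, -2, 1], [-0.15, 0.55, -2, 1], [-0.15, 0.55, -2, 1], [-0.15, 0.55, -2, 1]])

```text
time: 3.7
eef_pos: [574.3, 100.1, 153.3]
eef_rot: [179.9, 0.2, 174.0]
contact_force: [-0.8, 0.3, 0.2]
gripper_width: 0.55
```

Call:
apply_moves(rows=[[0, 0, 0, 0], [0, 0, 0, 0], [0, 0, 0, 0]])

```text
time: 3.95
eef_pos: [574.4, 100.1, 153.4]
eef_rot: [179.9, 0.2, 174.0]
contact_force: [-0.1, -0.3, 0.8]
gripper_width: 0.554
```

Call:
apply_moves(rows=[[0, 0, -0.5, 0], [0, 0, -1, 0], [0, 0, -1.5, 0], [0, 0, -2, 0], [0, 0, -2.5, 0], [0, 0, -2.9, 0], [0, 0, -3.1, 0], [0, 0, -3.1, 0]])

```text
time: 4.62
eef_pos: [574.1, 100.0, 121.7]
eef_rot: [179.9, 0.1, 174.0]
contact_force: [-0.3, 0.1, 0.4]
gripper_width: 0.55
```

```bash
python3 - <<'E'
from workcell import *
from h import *
c=camera("wrist");cv2.imwrite("pics/w6.png",c["image"][:,:,::-1])
s=camera("scene"); crop(s,"pics/s6.png",290,120,110,90,6)
o=get_obs();print(o["eef_pos"],o["eef_rot"],o["contact_force"],o["torque"])
E
```

```text
[574.50573791 100.20487455 122.45257605] [1.79894596e+02 1.72763417e-01 1.73996681e+02] [-0.25302175 -0.16098171  0.08426467] [ 0.05280214 -0.03773801 -0.01536699]
```

View pics/w6.png

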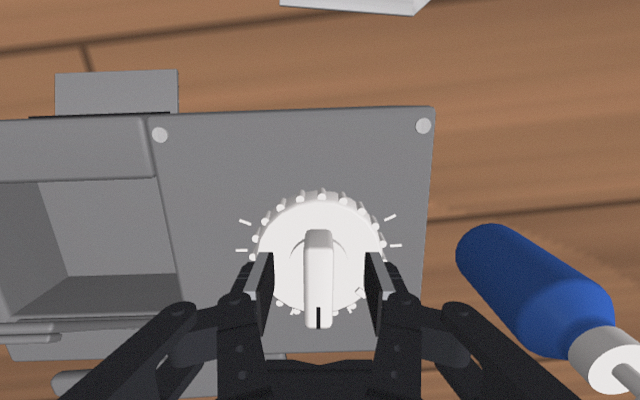

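View pics/s6.png

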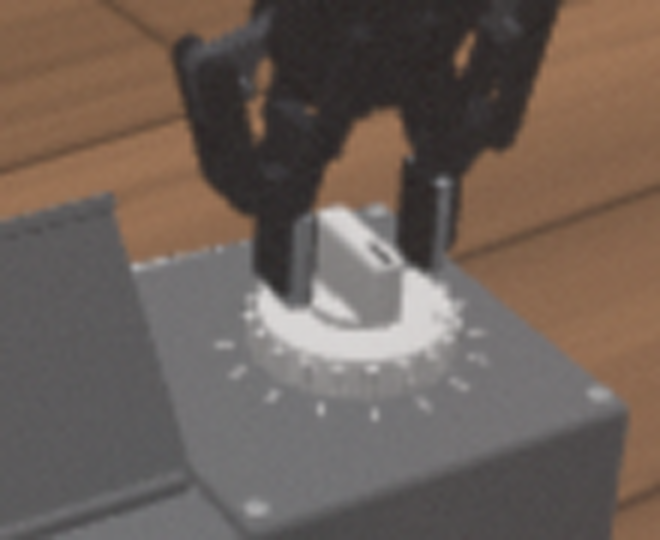

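Call:
apply_moves(rows=[[0, 0, 0, 0], [0, 0, 0, 0], [0, 0, 0, 0], [0, 0, 0, 0], [0, 0, 0, 0], [0, 0, 0, 0], [0, 0, 0, 0], [0, 0, 0, 0]], claw=0, newtons=30)

```text
time: 5.38
eef_pos: [574.7, 99.7, 122.9]
eef_rot: [179.9, 0.2, 174.0]
contact_force: [-2.2, -2.9, 5.0]
gripper_width: 0.153
```

```bash
python3 - <<'E'
from workcell import *
from h import *
c=camera("wrist");cv2.imwrite("pics/w7.png",c["image"][:,:,::-1])
o=get_obs();print(o["eef_pos"],o["eef_rot"],o["contact_force"],o["torque"],o["gripper_width"])
E
```

```text
[574.63327989  99.74489522 122.87557608] [179.92775512   0.19743023 173.96662719] [-3.11669489 -3.52727251  5.82143817] [-0.53683799  0.5204558  -0.09721268] 0.15722857241919572
```

View pics/w7.png

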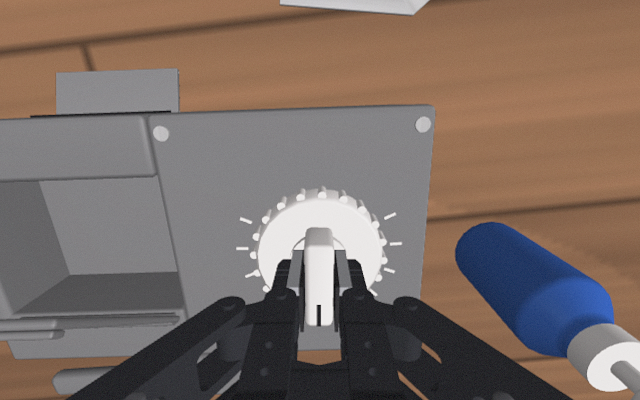

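Call:
apply_moves(rows=[[0, 0, 0.1, -1], [0, 0, 0.1, -3], [0, 0, 0.1, -5], [0, 0, 0.1, -7], [0, 0, 0.1, -9], [0, 0, 0.1, -11], [0, 0, 0.1, -12], [0, 0, 0.1, -12]])

```text
time: 6.1
eef_pos: [574.6, 99.9, 123.0]
eef_rot: [179.9, 0.2, 161.9]
contact_force: [4.9, 2.0, -10.6]
gripper_width: 0.155
```

```bash
cat > st.py <<'E'
from workcell import *
from h import *
for i in range(2):
    c=camera("wrist")
    o=get_obs();print(o["time"],o["eef_pos"].round(2),o["eef_rot"].round(2),"F",o["contact_force"].round(2),"T",o["torque"].round(3),o["gripper_width"].round(3),"j7",o["joint_pos"][6].round(1), o["joint_torque"].round(2))
import sys
if len(sys.argv)>1: cv2.imwrite("pics/%s.png"%sys.argv[1],c["image"][:,:,::-1])
E
python3 st.py w8
```

```text
Traceback (most recent call last):
  File "st.py", line 5, in <module>
    o=get_obs();print(o["time"],o["eef_pos"].round(2),o["eef_rot"].round(2),"F",o["contact_force"].round(2),"T",o["torque"].round(3),o["gripper_width"].round(3),"j7",o["joint_pos"][6].round(1), o["joint_torque"].round(2))
                                                                                                                                     ^^^^^^^^^^^^^^^^^^^^^^^^
AttributeError: 'float' object has no attribute 'round'
```

```bash
sed -i 's/o\["gripper_width"\].round(3)/round(o["gripper_width"],3)/' st.py; python3 st.py w8
```

```text
6.2 [574.61  99.9  123.04] [1.7991e+02 1.7000e-01 1.6201e+02] F [  5.04   1.05 -10.88] T [ 0.267 -1.225 -0.046] 0.157 j7 47.1 [ 3.000e-02 -6.223e+01 -9.950e+00 -3.516e+01 -2.900e-01  1.950e+00
 -0.000e+00]
6.25 [574.6   99.91 123.02] [1.7990e+02 1.6000e-01 1.6201e+02] F [  5.54   0.95 -10.91] T [ 0.317 -1.213 -0.104] 0.154 j7 47.1 [ 7.000e-02 -6.222e+01 -9.950e+00 -3.516e+01 -2.900e-01  1.960e+00
  6.000e-02]
```

View pics/w8.png

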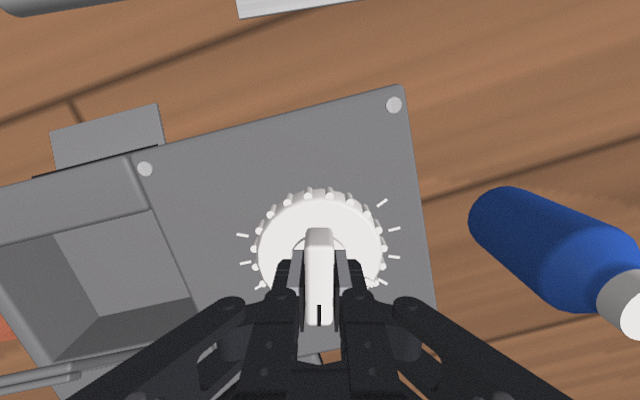

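Call:
apply_moves(rows=[[0, 0, -0.05, -1], [0, 0, -0.05, -2], [0, 0, -0.05, -3], [0, 0, -0.05, -4], [0, 0, -0.05, -5], [0, 0, -0.05, -5]])

```text
time: 6.75
eef_pos: [574.7, 100.0, 122.9]
eef_rot: [179.9, 0.2, 156.9]
contact_force: [-0.7, -1.0, 2.3]
gripper_width: 0.155
```

```bash
python3 st.py
```

```text
6.8 [574.74 100.04 122.93] [179.89   0.19 156.99] F [-0.72 -0.6   2.95] T [-0.055  0.13  -0.095] 0.154 j7 42.4 [-3.600e-01 -5.560e+01 -8.590e+00 -3.278e+01 -3.000e-02 -2.300e-01
 -1.500e-01]
6.85 [574.72 100.03 122.89] [179.89   0.18 157.01] F [-0.92  0.41  3.33] T [-0.082  0.126 -0.069] 0.155 j7 42.4 [-3.600e-01 -5.536e+01 -8.550e+00 -3.267e+01  0.000e+00 -2.900e-01
 -1.000e-02]
```

```bash
cat > g.py <<'E'
from workcell import *
o=get_obs();print(round(o["time"],2),o["eef_pos"].round(1),o["eef_rot"].round(2)[2],"F",o["contact_force"].round(1),"T",o["torque"].round(3),"j7",o["joint_pos"][6].round(1),o["joint_torque"][6].round(3),o["dq"][6].round(1))
E
```

Call:
apply_moves(rows=[[0, 0, 0, -1], [0, 0, 0, -2], [0, 0, 0, -3], [0, 0, 0, -4]])

```text
time: 7.18
eef_pos: [574.7, 100.1, 122.9]
eef_rot: [179.9, 0.2, 152.9]
contact_force: [0.3, -0.2, 1.2]
gripper_width: 0.157
```

```bash
python3 g.py
```

```text
7.18 [574.7 100.1 122.9] 152.91 F [ 0.3 -0.2  1.2] T [-0.015 -0.085  0.11 ] j7 38.6 0.317 -11.2
```

Call:
apply_moves(rows=[[0, 0, 0, -1], [0, 0, 0, -2], [0, 0, 0, -3], [0, 0, 0, -4]])

```text
time: 7.52
eef_pos: [574.8, 100.1, 122.9]
eef_rot: [179.9, 0.2, 148.8]
contact_force: [-0.4, -0.2, 0.5]
gripper_width: 0.151
```

```bash
python3 g.py
```

```text
7.52 [574.8 100.1 122.9] 148.81 F [-0.4 -0.2  0.5] T [ 0.042 -0.099  0.126] j7 34.8 0.311 -11.0
```

Call:
apply_moves(rows=[[0, 0, 0, -1], [0, 0, 0, -2], [0, 0, 0, -3], [0, 0, 0, -4]])

```text
time: 7.85
eef_pos: [574.8, 100.2, 122.9]
eef_rot: [179.9, 0.2, 144.7]
contact_force: [0.7, -0.2, 1.7]
gripper_width: 0.155
```

```bash
python3 g.py
```

```text
7.85 [574.8 100.2 122.9] 144.71 F [ 0.7 -0.2  1.7] T [ 0.009 -0.215  0.075] j7 30.9 0.312 -11.0
```

Call:
apply_moves(rows=[[0, 0, 0, -1], [0, 0, 0, -2], [0, 0, 0, -3], [0, 0, 0, -4]])

```text
time: 8.18
eef_pos: [574.9, 100.2, 122.9]
eef_rot: [179.9, 0.2, 140.6]
contact_force: [0.7, -0.1, 0.8]
gripper_width: 0.157
```

```bash
python3 g.py
```

```text
8.18 [574.9 100.2 122.9] 140.62 F [ 0.7 -0.1  0.8] T [ 0.029 -0.25   0.06 ] j7 27.1 0.312 -11.2
```

Call:
apply_moves(rows=[[0, 0, 0, -1], [0, 0, 0, -2], [0, 0, 0, -3], [0, 0, 0, -4]])

```text
time: 8.52
eef_pos: [574.9, 100.3, 122.9]
eef_rot: [179.9, 0.2, 136.5]
contact_force: [1.0, -0.1, 0.1]
gripper_width: 0.157
```

```bash
python3 g.py
```

```text
8.52 [574.9 100.3 122.9] 136.52 F [ 1.  -0.1  0.1] T [ 0.053 -0.293  0.111] j7 23.2 0.312 -11.2
```

Call:
apply_moves(rows=[[0, 0, 0, -1], [0, 0, 0, -2], [0, 0, 0, -3], [0, 0, 0, -4]])

```text
time: 8.85
eef_pos: [575.0, 100.4, 122.9]
eef_rot: [179.9, 0.2, 132.4]
contact_force: [1.7, 0.3, -0.7]
gripper_width: 0.152
```

```bash
python3 g.py
```

```text
8.85 [575.  100.4 122.9] 132.43 F [ 1.7  0.3 -0.7] T [ 0.147 -0.352  0.079] j7 19.4 0.312 -11.1
```

Call:
apply_moves(rows=[[0, 0, 0, -1], [0, 0, 0, -2], [0, 0, 0, -3], [0, 0, 0, -4]])

```text
time: 9.18
eef_pos: [575.0, 100.4, 122.9]
eef_rot: [179.8, 0.2, 128.3]
contact_force: [1.9, 0.1, 1.2]
gripper_width: 0.154
```

```bash
python3 g.py
```

```text
9.18 [575.  100.4 122.9] 128.32 F [1.9 0.1 1.2] T [ 0.084 -0.404  0.081] j7 15.5 0.312 -11.1
```

Call:
apply_moves(rows=[[0, 0, 0, -1], [0, 0, 0, -2], [0, 0, 0, -3], [0, 0, 0, -4]])

```text
time: 9.52
eef_pos: [575.1, 100.5, 122.9]
eef_rot: [179.8, 0.2, 124.2]
contact_force: [2.6, 0.0, -0.5]
gripper_width: 0.156
```

```bash
python3 g.py
```

```text
9.52 [575.1 100.5 122.9] 124.22 F [ 2.6  0.  -0.5] T [ 0.132 -0.505  0.121] j7 11.7 0.312 -11.3
```

Call:
apply_moves(rows=[[-0.02, 0, 0, -1], [-0.05, 0, 0, -2], [-0.05, 0, 0, -3], [-0.05, 0, 0, -4]])

```text
time: 9.85
eef_pos: [575.1, 100.5, 122.9]
eef_rot: [179.8, 0.2, 120.1]
contact_force: [5.1, 1.3, -2.6]
gripper_width: 0.156
```

```bash
python3 g.py
```

```text
9.85 [575.1 100.5 122.9] 120.12 F [ 5.1  1.3 -2.6] T [ 0.197 -1.187  0.064] j7 7.8 0.31 -11.2
```

Call:
apply_moves(rows=[[0.03, 0, 0, -1], [0.06, 0, 0, -2], [0.06, 0, 0, -3], [0.06, 0, 0, -4]])

```text
time: 10.18
eef_pos: [575.3, 100.5, 122.9]
eef_rot: [179.8, 0.2, 116.0]
contact_force: [-1.5, -0.2, 1.0]
gripper_width: 0.156
```

```bash
python3 g.py
```

```text
10.18 [575.3 100.5 122.9] 116.03 F [-1.5 -0.2  1. ] T [0.015 0.289 0.117] j7 4.0 0.316 -11.2
```

Turned 58° so far; up to 77° is possible.

Call:
apply_moves(rows=[[0, 0, 0, -1], [0, 0, 0, -2], [0, 0, 0, -3], [0, 0, 0, -4]])

```text
time: 10.52
eef_pos: [575.3, 100.5, 122.9]
eef_rot: [179.8, 0.2, 111.9]
contact_force: [-0.1, 0.5, 0.9]
gripper_width: 0.154
```

```bash
python3 st.py w9
```

```text
10.5667 [575.33 100.51 122.91] [179.81   0.2  111.86] F [-0.19  0.89  0.49] T [ 0.115 -0.125  0.034] 0.153 j7 0.0 [  0.21 -57.65  -5.91 -33.36   0.13   0.27   0.29]
10.6167 [575.34 100.52 122.95] [179.81   0.2  111.96] F [0.04 0.71 0.87] T [ 0.116 -0.105 -0.098] 0.158 j7 0.1 [  0.17 -57.65  -5.89 -33.33   0.13   0.27  -0.31]
```

View pics/w9.png

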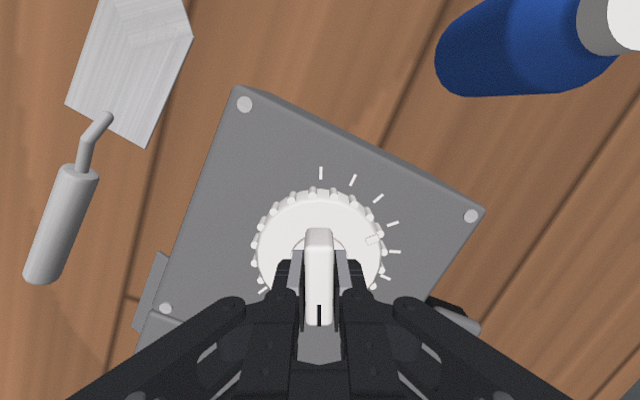

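Call:
apply_moves(rows=[[0, 0, 0, -1], [0, 0, 0, -2], [0, 0, 0, -3], [0, 0, 0, -4]])

```text
time: 10.95
eef_pos: [575.4, 100.5, 122.9]
eef_rot: [179.8, 0.2, 107.9]
contact_force: [0.2, 0.7, 0.4]
gripper_width: 0.153
```

```bash
python3 g.py
```

```text
10.95 [575.4 100.5 122.9] 107.87 F [0.2 0.7 0.4] T [ 0.148 -0.286  0.162] j7 -3.7 0.24 -11.2
```

Call:
apply_moves(rows=[[0, 0, 0, -1], [0, 0, 0, -2]])

```text
time: 11.12
eef_pos: [575.4, 100.6, 122.9]
eef_rot: [179.8, 0.2, 105.8]
contact_force: [0.7, 0.3, 0.7]
gripper_width: 0.157
```

```bash
python3 g.py
```

```text
11.12 [575.4 100.6 122.9] 105.76 F [0.7 0.3 0.7] T [ 0.161 -0.339  0.219] j7 -5.7 0.162 -11.1
```

```bash
python3 st.py w10; python3 st.py w11
```

```text
11.1667 [575.4  100.59 122.95] [179.8   0.2 105.7] F [ 0.68  0.83 -0.16] T [ 0.151 -0.33   0.133] 0.156 j7 -5.8 [ 3.000e-01 -5.773e+01 -5.540e+00 -3.343e+01 -1.000e-02  4.200e-01
  1.300e-01]
11.2167 [575.43 100.56 122.94] [179.8    0.21 105.8 ] F [0.88 1.05 0.76] T [ 0.138 -0.303  0.02 ] 0.156 j7 -5.7 [  0.24 -57.74  -5.53 -33.41   0.     0.42  -0.45]
11.2667 [575.37 100.55 122.91] [179.8    0.2  105.85] F [0.25 1.42 0.07] T [ 0.096 -0.324  0.089] 0.159 j7 -5.6 [ 2.200e-01 -5.774e+01 -5.560e+00 -3.340e+01  4.000e-02  4.200e-01
 -2.300e-01]
11.3167 [575.37 100.55 122.91] [179.8    0.2  105.86] F [ 1.35  0.46 -0.68] T [ 0.138 -0.296  0.101] 0.151 j7 -5.6 [ 2.400e-01 -5.774e+01 -5.560e+00 -3.339e+01  5.000e-02  4.300e-01
 -1.200e-01]
```

View pics/w11.png

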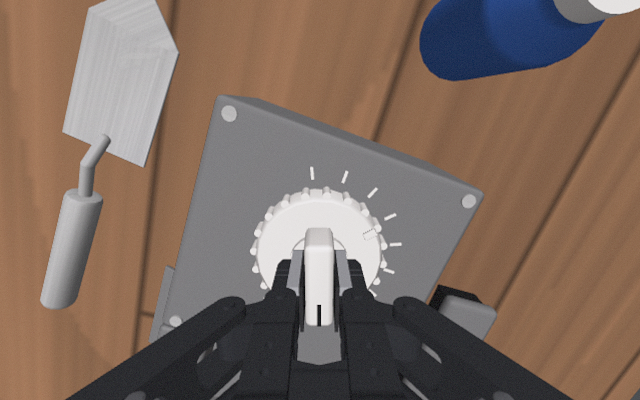

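Call:
apply_moves(rows=[[0, 0, 0, -0.5], [0, 0, 0, -1]])

```text
time: 11.48
eef_pos: [575.4, 100.6, 122.9]
eef_rot: [179.8, 0.2, 104.8]
contact_force: [1.3, -0.4, 1.2]
gripper_width: 0.157
```

```bash
python3 g.py; python3 st.py;python3 st.py;python3 st.py
```

```text
11.48 [575.4 100.6 122.9] 104.84 F [ 1.3 -0.4  1.2] T [ 0.097 -0.427  0.279] j7 -6.6 0.029 -5.9
11.5333 [575.4  100.58 122.91] [179.8    0.2  104.79] F [ 0.1  -0.06  0.24] T [ 0.141 -0.307  0.179] 0.153 j7 -6.6 [ 3.700e-01 -5.772e+01 -5.450e+00 -3.344e+01 -4.000e-02  4.300e-01
 -3.000e-02]
11.5833 [575.42 100.59 122.93] [179.8    0.2  104.84] F [ 0.95  0.41 -0.81] T [ 0.084 -0.355  0.168] 0.155 j7 -6.6 [ 3.400e-01 -5.772e+01 -5.440e+00 -3.343e+01 -4.000e-02  4.300e-01
 -3.400e-01]
11.6333 [575.39 100.56 122.91] [179.8    0.2  104.86] F [ 0.5   0.73 -0.62] T [ 0.04  -0.349  0.133] 0.151 j7 -6.6 [ 3.200e-01 -5.772e+01 -5.460e+00 -3.342e+01 -1.000e-02  4.400e-01
 -2.300e-01]
11.6833 [575.4  100.58 122.93] [179.8    0.2  104.87] F [-0.37  0.6   0.68] T [ 0.123 -0.348  0.049] 0.157 j7 -6.6 [  0.32 -57.72  -5.47 -33.41  -0.     0.44  -0.17]
11.7333 [575.37 100.56 122.9 ] [179.8    0.2  104.87] F [-0.1   0.91  0.58] T [ 0.144 -0.322  0.098] 0.158 j7 -6.6 [  0.33 -57.72  -5.46 -33.41  -0.     0.44  -0.14]
11.7833 [575.4  100.58 122.91] [179.8    0.2  104.87] F [0.68 0.45 0.72] T [ 0.212 -0.36   0.164] 0.157 j7 -6.6 [  0.34 -57.72  -5.46 -33.41   0.     0.45  -0.14]
```

Call:
apply_moves(rows=[[0, 0, 0, 0.5], [0, 0, 0, 1], [0, 0, 0, 1.5], [0, 0, 0, 1.5], [0, 0, 0, 1.5], [0, 0, 0, 1.5]])

```text
time: 12.28
eef_pos: [575.4, 100.6, 122.9]
eef_rot: [179.8, 0.2, 106.4]
contact_force: [0.2, -0.2, 0.5]
gripper_width: 0.157
```

```bash
python3 st.py;python3 st.py;python3 st.py
```

```text
12.3333 [575.4  100.56 122.91] [179.8    0.2  106.37] F [ 0.93 -0.    1.43] T [ 0.102 -0.291  0.099] 0.154 j7 -5.1 [  0.35 -57.66  -5.54 -33.44   0.     0.35  -0.15]
12.3833 [575.4  100.54 122.91] [179.8    0.2  106.37] F [0.38 1.01 1.31] T [ 0.152 -0.341  0.179] 0.154 j7 -5.1 [  0.34 -57.67  -5.54 -33.45   0.     0.35  -0.15]
12.4333 [575.4  100.56 122.91] [179.8    0.2  106.37] F [-0.08  0.75  0.74] T [ 0.105 -0.269  0.165] 0.16 j7 -5.1 [  0.33 -57.67  -5.55 -33.45   0.     0.35  -0.15]
12.4833 [575.42 100.55 122.92] [179.8    0.2  106.37] F [0.94 0.37 1.2 ] T [ 0.036 -0.293  0.119] 0.155 j7 -5.1 [  0.33 -57.66  -5.55 -33.46   0.     0.34  -0.15]
12.5333 [575.39 100.57 122.91] [179.8    0.2  106.37] F [0.07 0.27 0.62] T [ 0.145 -0.32   0.14 ] 0.158 j7 -5.1 [  0.32 -57.66  -5.55 -33.46  -0.     0.34  -0.15]
12.5833 [575.4  100.56 122.91] [179.8    0.2  106.37] F [-0.11  0.17  0.08] T [ 0.03  -0.224  0.199] 0.161 j7 -5.1 [  0.32 -57.66  -5.55 -33.46  -0.     0.33  -0.15]
```

Call:
apply_moves(rows=[[0, 0, 0, 0], [0, 0, 0, 0], [0, 0, 0, 0], [0, 0, 0, 0], [0, 0, 0, 0], [0, 0, 0, 0]], claw=0.5)

```text
time: 13.08
eef_pos: [575.4, 100.5, 122.9]
eef_rot: [179.8, 0.2, 106.4]
contact_force: [0.4, 0.0, -0.1]
gripper_width: 0.501
```

```bash
python3 st.py w12
```

```text
13.1333 [575.36 100.5  122.9 ] [179.81   0.2  106.36] F [-0.31 -0.09 -0.11] T [ 0.041 -0.003 -0.009] 0.502 j7 -5.1 [ 1.000e-02 -5.817e+01 -5.910e+00 -3.403e+01  4.000e-02 -1.000e-02
 -0.000e+00]
13.1833 [575.36 100.52 122.88] [179.81   0.2  106.36] F [-0.25 -0.02  0.17] T [-0.044 -0.044 -0.022] 0.501 j7 -5.1 [ 1.000e-02 -5.817e+01 -5.910e+00 -3.403e+01  4.000e-02 -1.000e-02
 -0.000e+00]
```

View pics/w12.png

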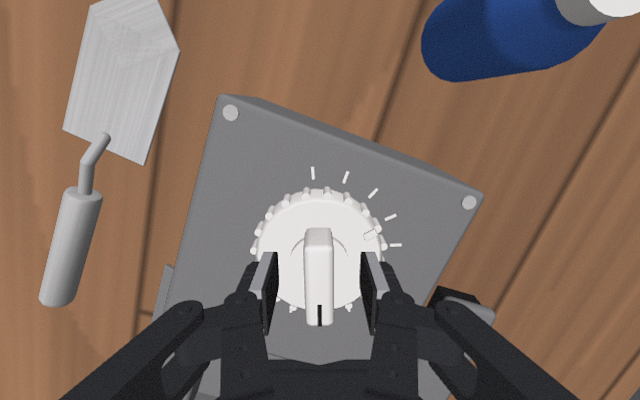

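Call:
apply_moves(rows=[[0, 0, 0.5, 0], [0, 0, 1.5, 0], [0, 0, 3, 0], [0, 0, 5, 0], [0, 0, 7, 0], [0, 0, 9, 0], [0, 0, 11, 0], [0, 0, 11, 0]])

```text
time: 13.85
eef_pos: [577.3, 101.3, 238.7]
eef_rot: [179.4, 0.3, 106.4]
contact_force: [0.1, 0.3, 0.2]
gripper_width: 0.502
```

Call:
apply_moves(rows=[[0, 0, 0, 0], [0, 0, 0, 0], [0, 0, 0, 0]], claw=0)

```text
time: 14.1
eef_pos: [577.1, 101.3, 238.7]
eef_rot: [179.4, 0.3, 106.4]
contact_force: [-0.6, -0.4, -0.2]
gripper_width: 0.079
```

```bash
python3 - <<'E'
from workcell import *
from h import *
c=camera("wrist");o=get_obs();print(o["eef_pos"],o["eef_rot"])
cv2.imwrite("pics/w13a.png",c["image"][:,:,::-1])
p=proj(c,[574.5,100.4,130]);print(p);u,v=int(p[0])-55,int(p[1])-50;print(u,v)
crop(c,"pics/w13.png",u,v,110,110,5.4); c["uv"]=(u,v)
np.save("wc.npy",c,allow_pickle=True)
E
```

```text
[576.92495955 101.23047008 238.19181463] [179.41602391   0.25200279 106.37783984]
[314.82334284 202.75465988]
259 152
```

View pics/w13.png

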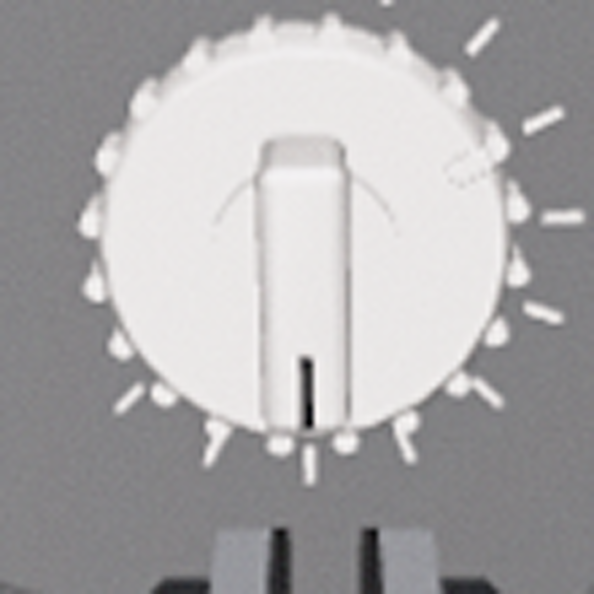

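View pics/w13a.png

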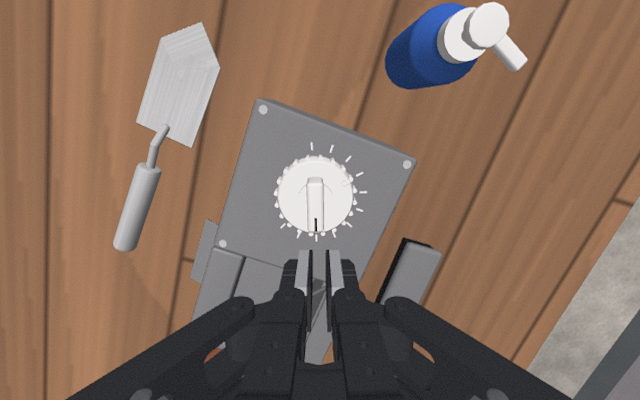

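```bash
python3 - <<'E'
from h import *
c=np.load("wc.npy",allow_pickle=True).item();u0,v0=c["uv"]
W=lambda x,y:(u0+(x+.5)/5.4-.5,v0+(y+.5)/5.4-.5)
L=[ray(c,*W(*p),144) for p in [(258,180),(262,428),(351,180),(350,428),(305.5,358),(307,428)]]
for i in (0,2,4):
    d=L[i+1]-L[i]; print(np.degrees(np.arctan2(d[1],d[0])),np.linalg.norm(d))
print(sum(L[:4])/4)
print("pointer", ray(c,*W(468,168),115.5))
# initial pointer from w5 : crop (443,372)
E
```

```text
-73.44964880869615 40.19805794819594
-73.54112347161697 40.2246531445235
-72.6720482305851 11.769329120539082
[574.87530636 100.05351141 144.        ]
pointer [596.89500412 121.82626107 115.5       ]
```

Call:
apply_moves(rows=[[0, -2, 0, 0], [0, -5, 0, 0], [0.2, -8, 0, 0], [0.3, -11, 0, 0], [0.3, -13.5, 0, 0], [0.3, -14.9, 0, 0], [0.3, -14.9, 0, 0], [0.3, -14.9, 0, 0]])

```text
time: 14.82
eef_pos: [579.5, -48.6, 237.3]
eef_rot: [179.5, 0.2, 106.3]
contact_force: [0.7, 0.2, 1.6]
gripper_width: 0.001
```

Call:
apply_moves(rows=[[0, 0, -1, 0], [0, 0, -2, 0], [0, 0, -3, 0], [0, 0, -3.5, 0], [0, 0, -4, 0], [0, 0, -4.5, 0], [0, 0, -5, 0], [0, 0, -5, 0]])

```text
time: 15.48
eef_pos: [579.1, -48.5, 186.2]
eef_rot: [179.6, 0.2, 106.3]
contact_force: [0.2, 1.0, -0.4]
gripper_width: 0.003
```

```bash
python3 - <<'E'
from workcell import *
from h import *
s=camera("scene"); crop(s,"pics/s14.png",220,90,190,150,4)
o=get_obs();print(o["eef_pos"],o["eef_rot"],o["contact_force"],o["gripper_width"])
E
```

```text
[579.27779805 -48.54026514 186.81404758] [179.54072234   0.19368276 106.26147539] [ 0.20698572  0.50228991 -0.21895752] -0.0012907217460394144
```

View pics/s14.png

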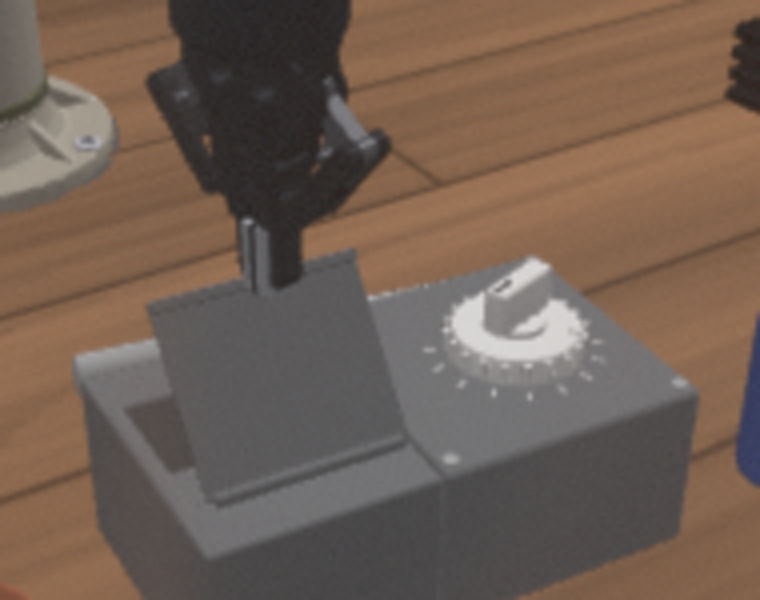

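Call:
apply_moves(rows=[[0, 0, -0.8, 0], [0, 0, -1.6, 0], [0, 0, -2.4, 0], [0, 0, -3.2, 0], [0, 0, -4, 0], [0, 0, -4.8, 0], [0, 0, -5.5, 0], [0, 0, -5.5, 0]])

```text
time: 16.2
eef_pos: [578.3, -48.5, 129.8]
eef_rot: [179.7, 0.1, 106.3]
contact_force: [-0.6, 0.1, 0.7]
gripper_width: 0.003
```

```bash
python3 - <<'E'
from workcell import *
from h import *
s=camera("scene"); crop(s,"pics/s15.png",220,90,190,150,4)
o=get_obs();print(o["eef_pos"],o["eef_rot"],o["contact_force"],o["gripper_width"])
E
```

```text
[578.63297879 -48.48690695 130.67251803] [1.79642667e+02 1.46795865e-01 1.06267586e+02] [-0.573846    0.0473682  -0.36179959] 0.006066232993596511
```

View pics/s15.png

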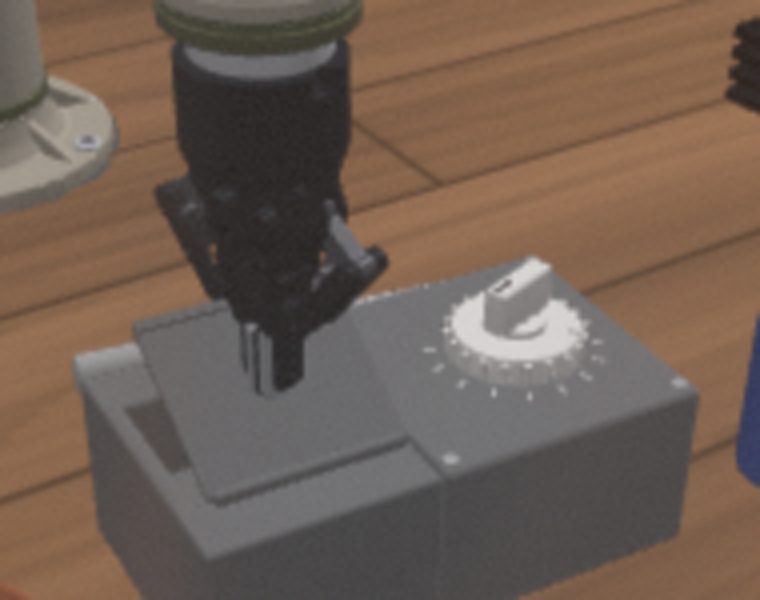

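Call:
apply_moves(rows=[[0, 0, -0.8, 0], [0, 0, -1.5, 0], [0, 0, -2.0, 0], [0, 0, -2.0, 0], [-0.8, 0, -1.9, 0], [-1.8, 0, -1.9, 0], [-2.8, 0, -1.9, 0], [-3.6, 0, -1.9, 0]])

```text
time: 16.92
eef_pos: [541.7, -48.5, 111.9]
eef_rot: [179.6, 0.2, 106.3]
contact_force: [-0.2, 0.2, 0.0]
gripper_width: -0.003
```

```bash
python3 g.py
```

```text
16.92 [541.7 -48.5 111.9] 106.27 F [-0.2  0.2  0. ] T [-0.033  0.012 -0.004] j7 11.7 -0.082 2.4
```

Now press down gently until force is felt.

Call:
apply_moves(rows=[[0, 0, -0.2, 0], [0, 0, -0.4, 0], [0, 0, -0.55, 0], [0, 0, -0.65, 0], [0, 0, -0.65, 0]])

```text
time: 17.33
eef_pos: [541.9, -48.5, 105.2]
eef_rot: [179.6, 0.1, 106.3]
contact_force: [-0.2, 0.4, 0.8]
gripper_width: -0.001
```

```bash
python3 g.py
```

```text
17.33 [541.9 -48.5 105.2] 106.27 F [-0.2  0.4  0.8] T [ 0.028 -0.073  0.055] j7 11.5 -0.013 0.1
```

Call:
apply_moves(rows=[[0, 0, -0.1, 0], [0, 0, -0.2, 0], [0, 0, -0.3, 0], [0, 0, -0.3, 0], [0, 0, -0.3, 0]])

```text
time: 17.75
eef_pos: [542.2, -48.5, 104.7]
eef_rot: [179.6, 0.2, 106.3]
contact_force: [-13.5, 0.6, 24.6]
gripper_width: -0.001
```

```bash
python3 g.py
```

```text
17.75 [542.2 -48.5 104.7] 106.26 F [-13.5   0.6  24.6] T [0.046 2.727 0.017] j7 11.4 -0.002 0.1
```

Call:
apply_moves(rows=[[0, 0, 0.5, 0], [0, 0, 2, 0], [0, 0, 4, 0], [0, 0, 7, 0], [-1, -2, 10, 0], [-2, -5, 14, 0], [-3, -9, 16, 0], [-4, -13, 16, 0]])

```text
time: 18.42
eef_pos: [506.8, -167.4, 268.3]
eef_rot: [179.2, 0.4, 106.5]
contact_force: [0.5, -1.0, 0.8]
gripper_width: 0.003
```

Call:
apply_moves(rows=[[0, -3, 2, 0], [0, -6, 4, 0], [0, -8, 4, 0], [0, -8, 4, 0], [0, -8, 4, 0], [0, -8, 4, 0]])

```text
time: 18.92
eef_pos: [507.1, -246.4, 307.7]
eef_rot: [179.3, 0.3, 106.6]
contact_force: [-0.3, 0.7, 0.1]
gripper_width: -0.001
```

```bash
python3 - <<'E'
from workcell import *
from h import *
s=camera("scene"); cv2.imwrite("pics/s16.png",s["image"][:,:,::-1]);crop(s,"pics/s17.png",230,130,170,130,4.5)
t=camera("top"); cv2.imwrite("pics/t16.png",t["image"][:,:,::-1]);crop(t,"pics/t17.png",225,140,170,120,4.5)
o=get_obs();print(o["time"],o["eef_pos"],o["contact_force"])
E
```

```text
19.0167 [ 507.17314522 -245.75402282  307.87585934] [-0.13280178  0.44204428 -0.14416784]
```

View pics/s17.png

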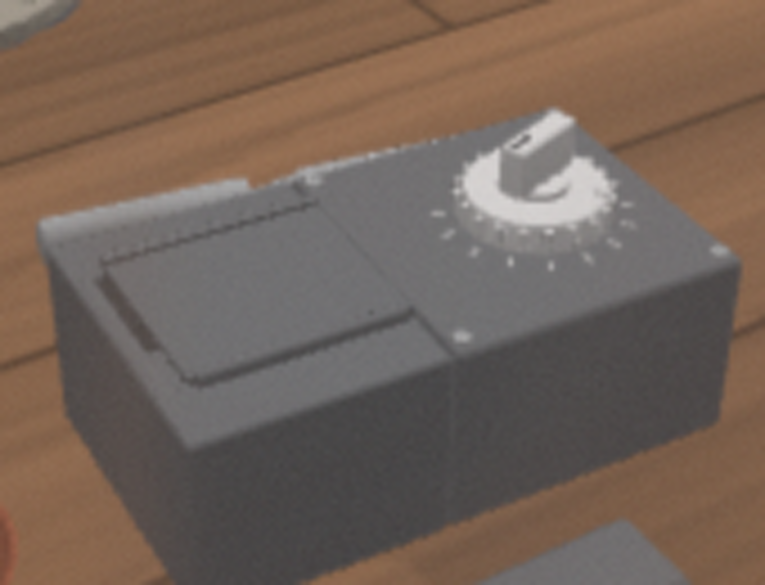

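View pics/t17.png

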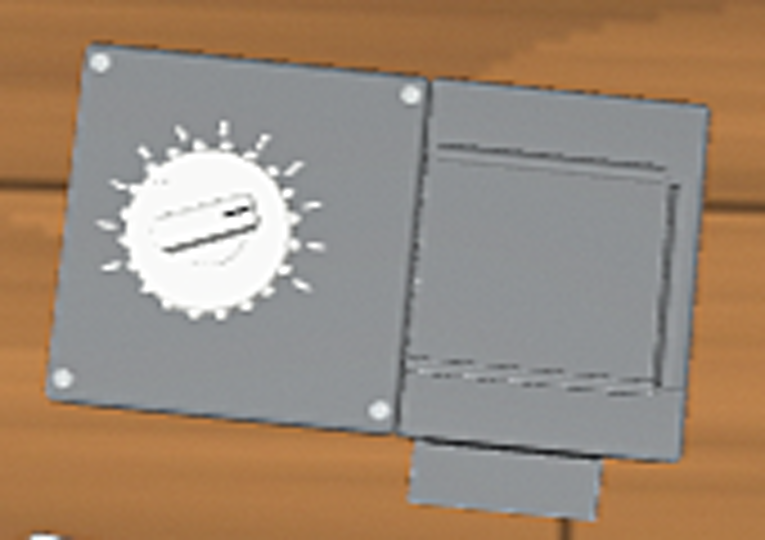

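View pics/t16.png

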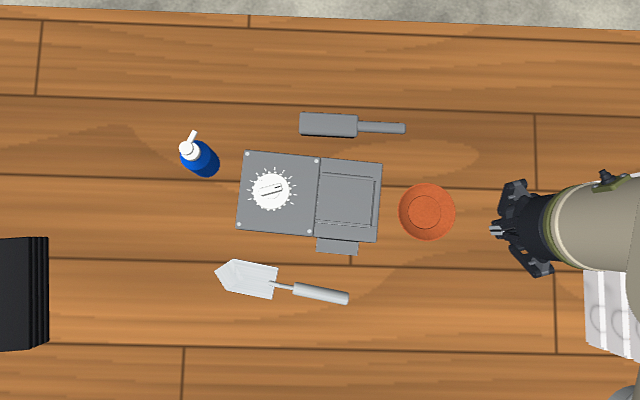

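```bash
python3 - <<'E'
from workcell import *
from h import *
c=camera("top");s=camera("scene")
U=lambda x,y:(225+(x+.5)/4.5-.5,140+(y+.5)/4.5-.5)
V=lambda x,y:(230+(x+.5)/4.5-.5,130+(y+.5)/4.5-.5)
for p,q in [((408,371),(315,205)),((655,392),(105,264)),((408,356),(315,205)),((655,380),(105,264)),((430,151),(412,312))]: print(tri([(c,*U(*p)),(s,*V(*q))]))
b=cv2.imread("pics/top0.png").astype(int)-c["image"][:,:,::-1].astype(int)
m=(abs(b).max(2)>40).astype(np.uint8); n,l,st,ce=cv2.connectedComponentsWithStats(m)
print([tuple(x) for x in st[1:] if x[4]>8])
E
```

```text
(array([517.01254705,  12.34605892, 101.53709582]), array([1.65631752]))
(array([511.08354469, -94.71902818, 104.06778705]), array([4.48349585]))
(array([522.46996561,  11.14304759, 105.00980519]), array([1.40916396]))
(array([515.60399846, -95.28696356, 106.86681127]), array([0.11201484]))
(array([613.56674066,   4.48321756, 102.15769983]), array([0.00183794]))
[(np.int32(489), np.int32(169), np.int32(151), np.int32(154), np.int32(12391)), (np.int32(320), np.int32(173), np.int32(59), np.int32(30), np.int32(1296)), (np.int32(269), np.int32(177), np.int32(4), np.int32(9), np.int32(13)), (np.int32(261), np.int32(178), np.int32(22), np.int32(24), np.int32(89)), (np.int32(369), np.int32(205), np.int32(2), np.int32(19), np.int32(19)), (np.int32(635), np.int32(367), np.int32(5), np.int32(20), np.int32(54)), (np.int32(632), np.int32(391), np.int32(8), np.int32(9), np.int32(53))]
```

```bash
python3 -c "
from workcell import *
print(job_done())"
```

```text
the job is handed in; nothing more can be done
None
```

I turned the inner knob clockwise onto its stop, closed the flap and handed the job in at about 19 s. No verdict was reported, so the results below are my own readings.

- **Inner knob:** The stop was met about 64° from the start. I pressed to about 0.19–0.21 N m above the drag (estimated from the wrist torque) and held it for over 0.25 s. I then eased back about 1.5° before letting go, so the knob would not spring off the stop. After release it stood at -73.5°, against -73.6° for the gripper while it held it. The force still bearing on the stop can't be measured directly. I estimate it at 4–6 N.
- **Flap:** I pressed it down with the closed fingers until it resisted with about 25 N at 104.7 mm; the top of the shut flap should be at 105 mm. Two camera views put its free edge at about 102–107 mm, which fits a shut flap within their accuracy.
- **Outer knob and bystanders:** The outer knob's pointer moved by less than about 1 mm, judged by eye from the images. The before-and-after top pictures show no change at the saucer, bottle, brush or trowel. The arm was clear of everything when I handed in.
- **Readings that disagreed:** The wrist torque was noisy (about ±0.03 N m) and reversed sign whenever the arm settled back, so the snugness figure comes from readings taken while the knob was turning. On the first fast approaches the arm overshot by about 7 mm, clear of the knobs; I re-measured before gripping.

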